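# Jack up the polisher bed and hold it

### The arm

A 6-joint arm with a two-finger parallel gripper is mounted at the origin on the work surface. World frame = base frame: x ahead of the robot, y to its left, z up, the work surface at z = 0. Lengths are in m, angles in rad, forces in N, time in s.
With the tool pointing down it reaches from about 0.275 to 0.775 m from the base axis. Payload 14.6 kg.
Tool frame: the origin (TCP) lies midway between the tips of the shut fingers; the grasp point (between the pads) lies 19 mm behind it; z points along the fingers, y is the line along which they close (so a half turn about z gives the same grasp; the last joint's range is limited). The gripper opens to 85 mm and grips with 20 to 120 N. Pads are 22 mm wide; open, the fingers measure 114 mm over their backs; the gripper's body (76 mm by 85 mm) begins 54 mm behind the grasp point. The pads swing forward as they close: fully open they stand 13 mm farther back than shut.
Start: joints at [-1.332, 0.263, -0.048, 1.259, 0, 1.415], TCP at [0.201, -0.485, 0.231] pointing down, gripper open.
Joint ranges: [-2.65, 2.65], [-0.89, 1.7], [-1.18, 1.37], [-2.13, 2.11], [-1.35, 1.29], [-3.14, 3.14]. Speed limits (rad/s): [1.89, 1.89, 2.57, 2.79, 3.14, 3.14].

### API

Orientations are given as a 3x3 rotation matrix whose columns are the frame's x, y, z axes.
In Python, from workcell import arm, viewer, ticket gives the robot as it stands.
- The arm moves only by the tool move_arm, never from a script. Its argument "plan" is a list of rows, each a list of 7 numbers: the turn, a rotation vector about the tool's x, y, z in degrees, then the shift along the tool's x, y, z in m, then the finger opening in m, from 0 to 0.0854. A call has 1 to 5 rows; each row shifts and turns the commanded pose from where the row before left it, along the tool's axes as they then stand; what a row does not reach is not made up. A row lasts 1/10 s, in which the tool goes at most 50 mm and 8.59 degrees, less where a joint would pass 70% of its speed; a pose out of reach is approached as far as the arm can. A call is refused whole if a number of a shift passes 0.05 or a number of a turn 8.59, either way. A call with a gripper value outside its range is refused whole. The fingers move at their own pace and stop on an object; the grip force is fixed at half the most. Time passes only in rows, so rows that do not move let the fingers close. It gives the time, the measured TCP pose, the force, the opening and the grip force at its end, in the units of the state.
- arm.observe(): the state, without advancing time (a new reading comes with each control period).
- viewer.capture(name): name is "side" or "top"; returns the picture (480x640x3 uint8, red, green, blue); there is no depth.
- viewer.camera_params(name): a dict with "fov_y" (degrees; the focal length in pixels is half the picture's height over the tangent of half this angle, whatever the lens; pixels are square), "cx", "cy" (the principal point, pixels), "R" (3x3) and "t" (3): a world point X has camera coordinates R X + t. Camera axes: x right, y down, z forward; pixel columns grow to the right and rows downward; lengths in m; the calibration is good to about 2 mm. A picture is of the moment at which its call begins. camera_params takes no time and is no camera call.
- ticket.hand_in(): hands the job in; it is judged then, once.
Trained networks look in the newest picture that a camera, given by its name, has taken for a name from the list of things; names that differ only in an ending like _2 or _b are one class to them, and where a whole thing is asked for, a point or a joint stands for the part that bears it (a point fixed in the world has none). Each returns a list of dicts, best first, with "p" (0 to 1); they miss things now and then, are a little off and sometimes report something else, mostly with a low value. They report only what shows in the picture. A call takes as long as a camera call.
- viewer.find_in(query, camera): "extent" ([left, top, right, bottom] in pixels, round what is visible of it).
The state is a dict: "time": time; "joint_positions": joint angles; "qvel": joint speeds; "effort": joint torques, N m; "position": TCP position; "ee_rot": TCP orientation; "force": force on the tool from outside, world axes, zero at the start; "wrist_torque": the same for the moment, N m; "width": finger opening in m; "gripper_force": force on a finger pad.
Only numpy, scipy, OpenCV 4.12 (cv2) and the standard library are available. Lean on these libraries where they do the work, as an engineer would, in place of code of your own. Each camera call takes 0.05 s, during which the arm holds its last target. There are 200 camera calls.

### The job

Take the small red lever jack and set it under the polisher's hinged bed: push it in until its nose comes up against the yellow stop bar, with its saddle centred below the yellow dot on the blue lift pad. Then pump the handle: one full trial stroke down to its stop, let the handle come all the way back up so the bed settles again, and press it fully down a second time. The program finishes while the gripper still holds the handle down, the bed carried by the jack alone; never touch the polisher with the robot and leave the other things on the bench where they are.

Things in the scene. Friction and masses are not known exactly. Their poses are not given: they have to be found in the camera images.
- jack_grip (a point): Centre of the dark steel carrying block of the red jack (0.76 kg, balanced near it), 55 mm above the jack's underside. Block 24 mm long (x), 26 mm wide (y, the way to pinch it from above), top at 75 mm. Axes: x to the nose, z up. Base plate 70 mm wide, 12 mm thick, from 145 mm behind this point to the nose 115 mm in front; saddle axis 85 mm in front; handle pivot 25 mm behind, 36 mm up.
- saddle_top (a point): Centre of the top face of the jack's round steel saddle (36 mm across), 82 mm above the bench when the handle is up; it rises up to 35 mm, in proportion, as the handle goes down. The nose is 30 mm in front of it.
- paddle (a point): Centre of the upper face of the black press paddle (50 mm along the lever, 56 mm wide) on the jack's handle. It lies 105 mm from the pivot along the lever and 5 mm above the lever's centre line; with the handle up the lever slopes up to the rear at 0.56 rad. Over the full stroke the face drops from 96 to 42 mm above the bench and moves 18 mm rearwards (away from the nose).
- handle (a joint): Angle of the jack's handle in rad: 0 up (a spring and the load push it back up when let go), 0.55 fully down on its stop. Pressing the paddle takes about 2 N unloaded at the top and 7 to 15 N at the bottom with the bed on the saddle.
- lift_point (a point): Centre of the underside of the blue lift pad (60 x 60 x 16 mm, yellow dot on top straight above), 90 mm above the bench with the bed down. The pad juts 60 mm out of the bed's free edge and is clamped at a different place along it each time; this point is 35 mm out. Axes: x points in under the bed, square to the edge: the jack's nose goes that way.
- stop_bar: Fixed yellow bar on the bench, 230 mm long (its y), 20 mm deep, 30 mm high, in front of the bed's legs, parallel to the bed's free edge. Origin on the bench in the middle of its front face, which faces -x; with the jack's nose square against it the saddle is 30 mm before this face, just under the lift point.
- polisher: Bench polisher: fixed grey frame carrying a hinged aluminium bed (260 x 200 mm) with a green motor and two buffs, up to about 220 mm high. Origin on the bench under the middle of the bed's free edge; x points from that edge towards the hinge 250 mm behind.
- bed (a joint): Tilt of the polisher's bed about its rear hinge, rad: 0 standing on its two rubber feet, about 0.10 with the jack under the pad and the handle fully down.
- phone: Turquoise phone lying flat, 150 x 74 x 9 mm, bystander; origin under its middle.
- brush: Brass-bristle hand brush, 210 x 34 x 30 mm, bystander; origin under its middle.
- compound_block: Blue block of polishing compound, 55 x 32 x 26 mm, bystander; origin under its middle.
- pot: Small round clear pot with white cap, 52 mm across, 34 mm high, bystander; origin under its middle.
- mandrel: Tapered steel ring mandrel with wooden grip on a flat steel strip, 250 mm long, 26 mm high, bystander; origin under its middle.
- scriber: Brass scriber with a wooden handle, 140 mm long, bystander lying flat; origin under its middle.

How it is judged:
By the outcome, as a careful person would: the job done as asked, in the order asked, and still so for the second after the job is handed in, while the arm keeps its last pose, push and grip.
It also fails if it takes over 67 s, if anything falls off the work surface, if the arm or the gripper's body presses on something with over 40 N, if the wrist force passes 120 N, or if a joint passes its speed limit or range.

## Working session

There is one attempt and no reset: what is moved stays moved. The work goes in short steps, Python scripts to look and compute and a tool call to move; the robot and the scene stay as the last step left them, time stands still between calls to the robot, and variables do not carry over. Pictures are saved under pics/ and viewed, at most 10 in all, crops included, and the job is handed in when it is done.

Besides the shell and the picture viewer there is one more tool, called after ">>>" as name(argument=value, ...) on one line, values as JSON. move_arm: Moves the arm, as the interface text tells. Its arguments: {"type":"object","properties":{"plan":{"type":"array"}},"required":["plan"]}

```bash
ls; mkdir -p pics
python3 - <<'E'
from workcell import arm, viewer
import cv2
s=arm.observe(); print(s['time'],s['position'],s['ee_rot'],s['width'])
for c in('side','top'):
    im=viewer.capture(c); cv2.imwrite(f'pics/{c}0.png',im[:,:,::-1]); p=viewer.camera_params(c); print(c,p)
    for q in('jack_grip','saddle_top','paddle','lift_point','stop_bar','polisher'):
        print(q,[(d['extent'],round(d['p'],2)) for d in viewer.find_in(q,c)[:2]])
E
```

```text
pics
0.0 [ 0.20137982 -0.48454074  0.23081578] [[ 9.23453491e-01  3.83710284e-01 -2.61858941e-04]
 [ 3.83710339e-01 -9.23452907e-01  1.05051122e-03]
 [ 1.61277558e-04 -1.07057624e-03 -9.99999414e-01]] 0.08527313404242193
side {'fov_y': 51.785851029325116, 'cx': 316.1665534742102, 'cy': 240.13620653948516, 'R': array([[-0.95054259, -0.30994252,  0.02010993],
       [-0.2318037 ,  0.66482923, -0.7101191 ],
       [ 0.20672644, -0.67966001, -0.70379432]]), 't': array([0.57566733, 0.14171102, 1.29131161])}
jack_grip [([325.8, 140.4, 382.6, 210.8], 0.88)]
saddle_top []
paddle [([359.9, 143.2, 382.6, 173.2], 0.57), ([263.3, 230.5, 286.3, 246.9], 0.37)]
lift_point [([283.9, 275.2, 325.6, 305.8], 0.63)]
stop_bar [([323.9, 323.1, 343.4, 340.8], 0.71), ([229.2, 202.6, 269.5, 268.2], 0.62)]
polisher [([189.4, 274.5, 341.1, 441.0], 0.6)]
top {'fov_y': 47.13902757730744, 'cx': 305.9149003876141, 'cy': 233.17527201454382, 'R': array([[-0.00184206, -0.99998172, -0.00575858],
       [-0.98754017,  0.00272524, -0.1573435 ],
       [ 0.15735632,  0.005397  , -0.98752715]]), 't': array([0.09047929, 0.55940834, 1.16546888])}
jack_grip [([408.5, 202.1, 538.7, 262.6], 0.64)]
saddle_top [([419.9, 206.6, 438.6, 221.6], 0.75)]
paddle [([475.0, 225.5, 538.5, 253.0], 0.56)]
lift_point [([197.6, 217.2, 245.8, 253.6], 0.83), ([348.2, 151.1, 368.8, 170.7], 0.62)]
stop_bar [([206.7, 181.6, 227.6, 287.2], 0.81), ([472.3, 221.9, 536.4, 249.2], 0.5)]
polisher [([82.6, 157.5, 243.6, 285.2], 0.87), ([409.6, 131.7, 478.3, 167.1], 0.49)]
```

View pics/side0.png

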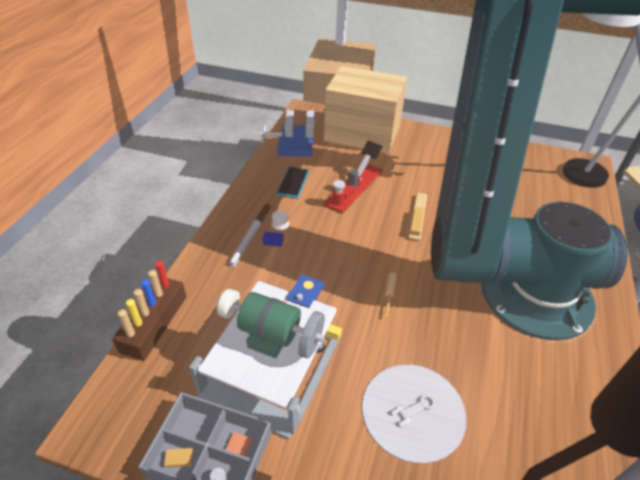

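View pics/top0.png

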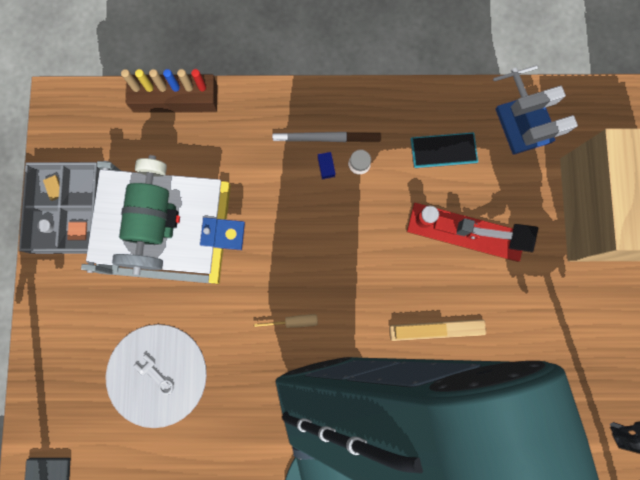

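The top view shows the jack at about (470,232) with its nose pointing left. The pad with its dot is at (231,234), and the stop bar runs along the bed edge at x≈220. Next I'll measure these precisely by colour.

```bash
cat > h.py <<'E'
import numpy as np, cv2
from workcell import arm, viewer
def K(c):
    p=viewer.camera_params(c); f=240/np.tan(np.radians(p['fov_y'])/2); return f,p
def ray(c,u,v):
    f,p=K(c); d=p['R'].T@np.array([(u-p['cx'])/f,(v-p['cy'])/f,1]); return -p['R'].T@p['t'],d
def bp(c,u,v,z):
    o,d=ray(c,u,v); return o+d*(z-o[2])/d[2]
def proj(c,X):
    f,p=K(c); q=p['R']@np.asarray(X)+p['t']; return f*q[0]/q[2]+p['cx'],f*q[1]/q[2]+p['cy']
def tri(a,b):
    (o1,d1),(o2,d2)=ray('top',*a),ray('side',*b)
    A=np.array([d1,-d2]).T; s=np.linalg.lstsq(A,o2-o1,rcond=None)[0]
    p,q=o1+s[0]*d1,o2+s[1]*d2; return (p+q)/2,np.linalg.norm(p-q)
def mask(im,lo,hi,box):
    h=cv2.cvtColor(im,cv2.COLOR_RGB2HSV); m=cv2.inRange(h,lo,hi); z=np.zeros_like(m); l,t,r,b=box; z[t:b,l:r]=m[t:b,l:r]
    n,L,S,C=cv2.connectedComponentsWithStats(z); k=1+np.argmax(S[1:,4]); return (L==k).astype(np.uint8),C[k],S[k]
E
python3 - <<'E'
from h import *
np.set_printoptions(precision=4,suppress=True)
T=cv2.imread('pics/top0.png')[:,:,::-1];S=cv2.imread('pics/side0.png')[:,:,::-1]
Y=((20,120,120),(35,255,255));B=((105,120,40),(125,255,255))
_,dt,s1=mask(T,*Y,(222,224,242,246));_,ds,s2=mask(S,*Y,(298,278,318,296));print('dot',dt,s1,ds,s2,tri(dt,ds),bp('top',*dt,.106))
m,c,s=mask(T,*B,(195,210,250,255));r=cv2.minAreaRect(cv2.findNonZero(m));print('pad',r,[bp('top',*q,.106)[:2] for q in cv2.boxPoints(r)])
for box in((200,175,240,216),(200,248,240,290)):
    m,c,s=mask(T,*Y,box);print('bar',c,s);
    r=cv2.minAreaRect(cv2.findNonZero(m));print([bp('top',*q,.03)[:2] for q in cv2.boxPoints(r)])
h=cv2.cvtColor(T,cv2.COLOR_RGB2HSV);m=cv2.inRange(h,(0,150,70),(8,255,255))|cv2.inRange(h,(172,150,70),(180,255,255));z=m*0;z[190:270,395:545]=m[190:270,395:545]
r=cv2.minAreaRect(cv2.findNonZero(z));print('red',r,[bp('top',*q,.012)[:2] for q in cv2.boxPoints(r)])
print('sad',bp('top',430,214,.082))
o=np.hstack([cv2.resize(T[185:280,395:545],None,fx=4,fy=4,interpolation=3)[:400],cv2.resize(T[170:295,190:250],None,fx=3.2,fy=3.2,interpolation=3)[:380].copy() if 0 else cv2.resize(T[170:295,190:240],(200,380),interpolation=3)]) 
cv2.imwrite('pics/crop1.png',o[:,:,::-1])
E
```

```text
dot [230.5    233.6216] [226 229  10  10  74] [307.9091 284.5455] [305 282   7   6  33] (array([0.5488, 0.2465, 0.1043]), np.float64(0.0016584967272783033)) [0.5493 0.2463 0.106 ]
pad ((221.9613800048828, 233.15541076660156), (41.184532165527344, 27.72112274169922), 6.842774391174316) [array([0.5266, 0.3097]), array([0.5849, 0.3044]), array([0.5742, 0.2184]), array([0.5161, 0.2243])]
bar [223.2971 197.663 ] [218 181  12  35 276]
[array([0.6039, 0.2879]), array([0.6835, 0.281 ]), array([0.6812, 0.2614]), array([0.6017, 0.2684])]
bar [215.6916 266.0519] [209 248  14  36 347]
[array([0.4524, 0.3046]), array([0.5305, 0.2976]), array([0.5277, 0.2741]), array([0.4497, 0.2813])]
red ((466.5754089355469, 231.618408203125), (117.89740753173828, 31.634798049926758), 14.995079040527344) [array([ 0.5677, -0.1356]), array([ 0.6381, -0.1564]), array([ 0.567 , -0.4106]), array([ 0.4979, -0.3878])]
sad [ 0.5945 -0.1766  0.082 ]
```

View pics/crop1.png

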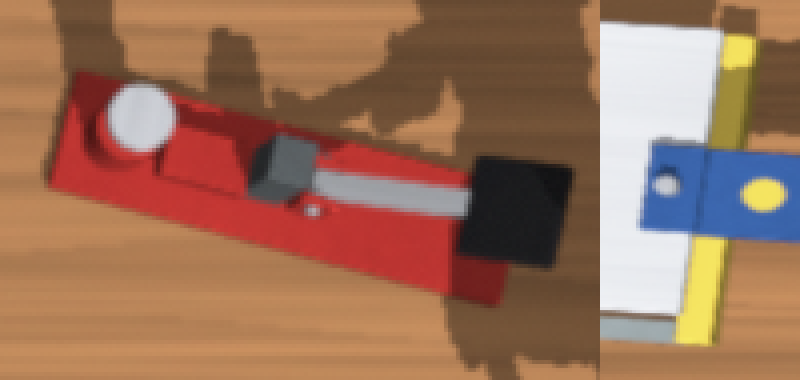

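```bash
cat > fit.py <<'E'
from h import *
np.set_printoptions(precision=4,suppress=True)
T=cv2.imread('pics/top0.png')[:,:,::-1].astype(float)
def sub(line,lev=None):  # strongest step, subpixel
    g=np.abs(np.convolve(line,[1,0,-1],'same'));g[[0,-1]]=0;k=g.argmax();w=g[max(k-1,0):k+2];return k+ (w*np.arange(-1,2)).sum()/w.sum() if 0<k<len(g)-1 else np.nan
def robust(P):
    P=np.array(P,np.float32);P=P[np.isfinite(P).all(1)]
    for _ in range(3):
        vx,vy,x,y=cv2.fitLine(P,cv2.DIST_HUBER,0,.01,.01).ravel();r=abs((P[:,0]-x)*vy-(P[:,1]-y)*vx);P=P[r<max(.0015,0)]if len(P[r<.0015])>5 else P
    return np.array([vx,vy]),np.array([x,y]),len(P)
R=T[:,:,0]-T[:,:,1]; Sat=T.max(2)-T.min(2)
def rep(n,P):
    d,p,k=robust(P);a=np.degrees(np.arctan2(d[1],d[0]))%180;print(n,'dir',round(a,2),'pt',p,k)
# jack
rep('jack near side z0',[bp('top',u,v0+sub(R[v0:v0+16,u]),0)[:2] for u in range(412,515) for v0 in [int(231+(u-408)*.262)-8]])
rep('jack far side z12',[bp('top',u,v0+sub(R[v0:v0+12,u]),.012)[:2] for u in range(440,510) for v0 in [int(203+(u-415)*.235)-6]])
rep('jack nose z0',[bp('top',u0+sub(R[v,u0:u0+12]),v,0)[:2] for v in range(206,229) for u0 in [int(414-(v-203)*.24)-6]])
b=T[:,:,0]-T[:,:,2]
rep('bar front z0 (+y side)',[bp('top',u0+sub(b[v,u0:u0+14]),v,0)[:2] for v in list(range(184,214))+list(range(251,280)) for u0 in [int(228.5-(v-182)*.102)-7]])
bl=T[:,:,2]-T[:,:,0]
rep('pad near side top',[bp('top',u,v0+sub(bl[v0:v0+14,u]),.09)[:2] for u in range(205,240) for v0 in [int(244+(u-200)*.12)-7]])
rep('pad far side top',[bp('top',u,v0+sub(bl[v0:v0+14,u]),.106)[:2] for u in range(207,240) for v0 in [int(217+(u-205)*.1)-7]])
rep('pad end',[bp('top',u0+sub(bl[v,u0:u0+14]),v,.09)[:2] for v in range(223,246) for u0 in [int(245-(v-220)*.1)-7]])
# saddle and block centroid
m,c,s=mask(T.astype(np.uint8),(0,0,140),(180,70,255),(415,200,442,228));print('saddle',c,s,bp('top',*c,.082))
E
python3 fit.py
```

```text
jack near side z0 dir 74.46 pt [ 0.5343 -0.2706] 103
jack far side z12 dir 74.35 pt [ 0.5981 -0.2943] 57
jack nose z0 dir 165.12 pt [ 0.6036 -0.1496] 23
bar front z0 (+y side) dir 175.1 pt [0.522  0.2835] 33
pad near side top dir 83.22 pt [0.5221 0.2675] 35
pad far side top dir 84.3 pt [0.5809 0.2692] 33
pad end dir 174.81 pt [0.5529 0.2219] 23
saddle [429.8927 213.7768] [422 206  17  17 233] [ 0.5949 -0.1764  0.082 ]
```

```bash
cat >> h.py <<'E'
from scipy.spatial.transform import Rotation as Ro
def pose(yaw):  # tool down, x axis at yaw deg
    c,s=np.cos(np.radians(yaw)),np.sin(np.radians(yaw)); return np.array([[c,s,0],[s,-c,0],[0,0,-1.]])
def rows(p1,yaw,n,s=None):
    s=s or arm.observe(); p0,R0=np.array(s['position']),np.array(s['ee_rot']); R1=pose(yaw)
    rv=Ro.from_matrix(R0.T@R1).as_rotvec(degrees=True)/n; R=R0; d=(np.array(p1)-p0)/n
    print('t',round(s['time'],2),'p',np.round(p0,4),'yaw',round(np.degrees(np.arctan2(R0[1,0],R0[0,0])),2),'F',np.round(s['force'],1),'w',round(s['width'],4),'dist',np.linalg.norm(d*n).round(4))
    for _ in range(n):
        print(np.round(rv,2),np.round(R.T@d,4)); R=R@Ro.from_rotvec(rv,degrees=True).as_matrix()
E
python3 -c "
from h import *
rows([.5723,-.2583,.16],74.6,10)"
```

```text
t 0.7 p [ 0.2015 -0.4848  0.2313] yaw 22.57 F [ 0.3 -0.   0.1] w 0.085 dist 0.4404
[ 0.   0.  -5.2] [ 0.0429 -0.0067  0.0071]
[ 0.   0.  -5.2] [ 0.0434 -0.0028  0.0071]
[ 0.   0.  -5.2] [0.0434 0.0012 0.0071]
[ 0.   0.  -5.2] [0.0432 0.0051 0.0071]
[ 0.   0.  -5.2] [0.0425 0.009  0.0071]
[ 0.   0.  -5.2] [0.0415 0.0128 0.0071]
[ 0.   0.  -5.2] [0.0402 0.0165 0.0071]
[ 0.   0.  -5.2] [0.0385 0.0201 0.0071]
[ 0.   0.  -5.2] [0.0365 0.0235 0.0071]
[ 0.   0.  -5.2] [0.0343 0.0267 0.0071]
```

>>> move_arm(plan=[[0,0,-5.2,0.043,-0.007,0.007,0.085],[0,0,-5.2,0.043,-0.003,0.007,0.085],[0,0,-5.2,0.043,0.001,0.007,0.085],[0,0,-5.2,0.043,0.005,0.007,0.085],[0,0,-5.2,0.0425,0.009,0.007,0.085]])

```text
time: 1.2
position: [0.3871, -0.3703, 0.1961]
ee_rot: [[0.659, 0.752, 0.0], [0.752, -0.659, -0.0], [-0.0, 0.0, -1.0]]
force: [-0.0, -0.9, -1.5]
width: 0.0848
gripper_force: 0.0
```

>>> move_arm(plan=[[0,0,-5.2,0.0415,0.013,0.007,0.085],[0,0,-5.2,0.04,0.0165,0.007,0.085],[0,0,-5.2,0.0385,0.02,0.007,0.085],[0,0,-5.2,0.0365,0.0235,0.007,0.085],[0,0,-5.2,0.034,0.027,0.007,0.085]])

```text
time: 1.7
position: [0.5726, -0.2575, 0.161]
ee_rot: [[0.262, 0.965, 0.0], [0.965, -0.262, -0.0], [-0.0, 0.0, -1.0]]
force: [1.2, -0.7, -0.1]
width: 0.0849
gripper_force: 0.0
```

>>> move_arm(plan=[[0,0,0,0,0,0,0.085],[0,0,0,0,0,0,0.085]])

```text
time: 1.9
position: [0.5715, -0.2581, 0.1608]
ee_rot: [[0.265, 0.964, -0.001], [0.964, -0.265, 0.0], [0.0, -0.001, -1.0]]
force: [-0.3, -1.5, -0.1]
width: 0.085
gripper_force: 0.0
```

```bash
python3 -c "
from h import *
rows([.5723,-.2583,.040],74.6,5)
T=viewer.capture('top');print(arm.observe()['joint_positions']);cv2.imwrite('pics/top1.png',T[:,:,::-1])"
```

```text
t 1.9 p [ 0.5715 -0.2581  0.1608] yaw 74.62 F [-0.3 -1.5 -0.1] w 0.085 dist 0.1208
[-0.01 -0.    0.  ] [-0.      0.0002  0.0242]
[-0.01 -0.    0.  ] [-0.      0.0002  0.0242]
[-0.01 -0.    0.  ] [0.     0.0002 0.0242]
[-0.01 -0.    0.  ] [0.     0.0002 0.0242]
[-0.01 -0.    0.  ] [0.     0.0002 0.0242]
[-5.55401207e-01  4.64389534e-01  7.48043800e-02  1.18157088e+00
 -2.56270860e-04  1.28527603e+00]
```

>>> move_arm(plan=[[0,0,0,0,0,0.025,0.085],[0,0,0,0,0,0.025,0.085],[0,0,0,0,0,0.025,0.085],[0,0,0,0,0,0.025,0.085],[0,0,0,0,0.001,0.02,0.085]])

```text
time: 2.45
position: [0.5707, -0.2599, 0.0406]
ee_rot: [[0.269, 0.963, -0.0], [0.963, -0.269, 0.0], [-0.0, -0.0, -1.0]]
force: [-0.1, -0.5, 0.6]
width: 0.0851
gripper_force: 0.0
```

>>> move_arm(plan=[[0,0,0,0,0,0,0.02],[0,0,0,0,0,0,0.02],[0,0,0,0,0,0,0.02],[0,0,0,0,0,0,0.02],[0,0,0,0,0,0,0.02]])

```text
time: 2.95
position: [0.5723, -0.2595, 0.0426]
ee_rot: [[0.266, 0.964, 0.001], [0.964, -0.266, -0.001], [-0.001, 0.001, -1.0]]
force: [-4.0, -0.7, 7.8]
width: 0.0254
gripper_force: 61.4
```

>>> move_arm(plan=[[0,0,0,0,0,0,0.02],[0,0,0,0,0,0,0.02],[0,0,0,0,0,0,0.02],[0,0,0,0,0,0,0.02],[0,0,0,0,0,0,0.02]])

```text
time: 3.45
position: [0.5723, -0.2594, 0.0427]
ee_rot: [[0.266, 0.964, 0.001], [0.964, -0.266, -0.001], [-0.001, 0.001, -1.0]]
force: [-3.7, 0.1, 7.7]
width: 0.0254
gripper_force: 61.4
```

>>> move_arm(plan=[[0,0,0,0,0,-0.01,0.02],[0,0,0,0,0,-0.01,0.02]])

```text
time: 3.65
position: [0.5718, -0.2588, 0.0619]
ee_rot: [[0.266, 0.964, -0.001], [0.964, -0.266, 0.0], [0.0, -0.001, -1.0]]
force: [0.2, -1.0, -7.9]
width: 0.025
gripper_force: 60.0
```

```bash
python3 -c "
from h import *
rows([.5342,.081,.061],84.9,10)"
```

```text
t 3.65 p [ 0.5718 -0.2588  0.0619] yaw 74.56 F [ 0.2 -1.  -7.9] w 0.025 dist 0.3419
[-0.   -0.   -1.03] [ 0.0318 -0.0127  0.0001]
[-0.   -0.   -1.03] [ 0.032  -0.0121  0.0001]
[-0.   -0.   -1.03] [ 0.0322 -0.0115  0.0001]
[-0.   -0.   -1.03] [ 0.0324 -0.0109  0.0001]
[-0.   -0.   -1.03] [ 0.0326 -0.0103  0.0001]
[-0.   -0.   -1.03] [ 0.0328 -0.0098  0.0001]
[-0.   -0.   -1.03] [ 0.0329 -0.0092  0.0001]
[-0.   -0.   -1.03] [ 0.0331 -0.0086  0.0001]
[-0.   -0.   -1.03] [ 0.0332 -0.008   0.0001]
[-0.   -0.   -1.03] [ 0.0334 -0.0074  0.0001]
```

>>> move_arm(plan=[[0,0,-1.03,0.016,-0.006,0,0.02],[0,0,-1.03,0.032,-0.012,0,0.02],[0,0,-1.03,0.032,-0.0115,0,0.02],[0,0,-1.03,0.0325,-0.011,0,0.02],[0,0,-1.03,0.0325,-0.0105,0,0.02]])

```text
time: 4.15
position: [0.5549, -0.1043, 0.0616]
ee_rot: [[0.177, 0.984, -0.0], [0.984, -0.177, 0.0], [0.0, -0.0, -1.0]]
force: [0.1, 0.3, -7.8]
width: 0.025
gripper_force: 60.2
```

>>> move_arm(plan=[[0,0,-1.03,0.033,-0.01,0,0.02],[0,0,-1.03,0.033,-0.0095,0,0.02],[0,0,-1.03,0.033,-0.009,0,0.02],[0,0,-1.03,0.033,-0.008,0,0.02],[0,0,-1.03,0.033,-0.008,0,0.02]])

```text
time: 4.65
position: [0.5344, 0.0654, 0.0617]
ee_rot: [[0.088, 0.996, 0.0], [0.996, -0.088, 0.0], [0.0, 0.0, -1.0]]
force: [-0.3, 0.2, -8.1]
width: 0.025
gripper_force: 60.2
```

>>> move_arm(plan=[[0,0,0,0.016,-0.005,0,0.02],[0,0,0,0,0,0,0.02],[0,0,0,0,0,0,0.02]])

```text
time: 4.95
position: [0.5312, 0.0804, 0.0615]
ee_rot: [[0.088, 0.996, 0.0], [0.996, -0.088, -0.0], [-0.0, 0.0, -1.0]]
force: [0.6, -0.2, -8.0]
width: 0.0253
gripper_force: 60.2
```

```bash
python3 -c "
from h import *
rows([.5342,.081,.043],84.9,3)
for c in('top','side'):
  T=viewer.capture(c);cv2.imwrite(f'pics/{c}2.png',T[:,:,::-1])
  for q in('saddle_top','lift_point'): print(c,q,[(d['extent'],d['p']) for d in viewer.find_in(q,c)[:2]])
"
```

```text
t 4.95 p [0.5312 0.0804 0.0615] yaw 84.94 F [ 0.6 -0.2 -8. ] w 0.0253 dist 0.0188
[0.   0.   0.01] [0.0003 0.001  0.0062]
[0.   0.   0.01] [0.0003 0.001  0.0062]
[0.   0.   0.01] [0.0003 0.001  0.0062]
top saddle_top []
top lift_point [([195.9, 218.4, 245.6, 253.0], 0.82), ([357.6, 230.7, 378.3, 260.7], 0.64)]
side saddle_top [([314.9, 257.7, 328.8, 275.0], 0.57), ([351.7, 205.3, 362.6, 224.2], 0.35)]
side lift_point [([286.8, 274.6, 321.7, 307.6], 0.62)]
```

View pics/top2.png

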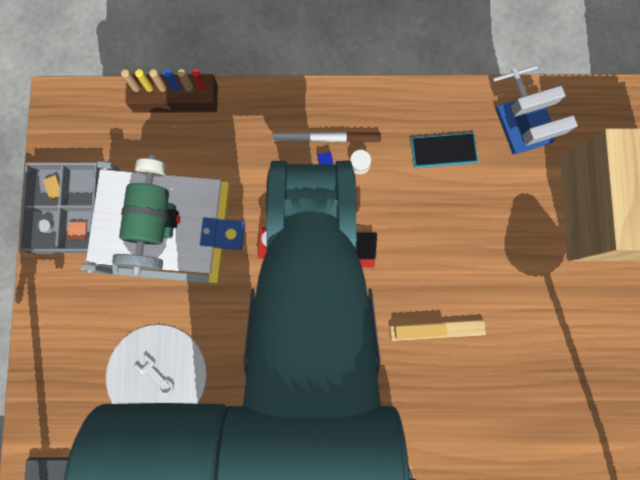

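View pics/side2.png

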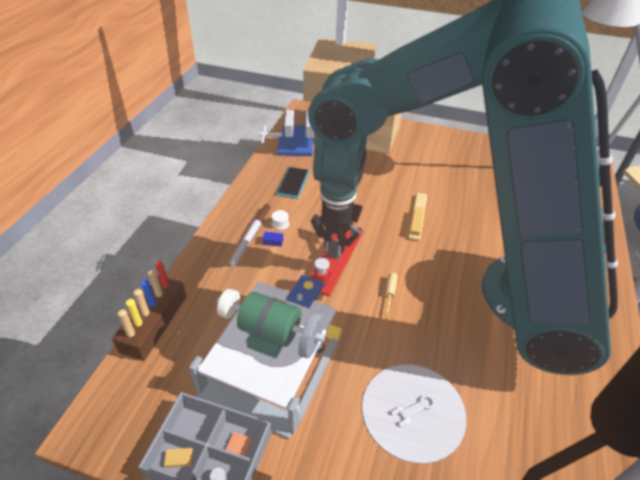

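The top view shows the jack held in line with the pad, with its nose at about (262,243) and the pad end at (245,236). The side view shows the saddle at (322,267), still short of the pad. I'll lower it onto the bench now.

>>> move_arm(plan=[[0,0,0,0,0.0015,0.006,0.02],[0,0,0,0,0.0015,0.006,0.02],[0,0,0,0,0,0.005,0.02],[0,0,0,0,0,0.001,0.02],[0,0,0,0,0,0.0,0.02]])

```text
time: 5.75
position: [0.5343, 0.0796, 0.043]
ee_rot: [[0.09, 0.996, -0.0], [0.996, -0.09, 0.0], [-0.0, -0.0, -1.0]]
force: [0.4, -0.7, -7.6]
width: 0.0253
gripper_force: 60.2
```

```bash
cat > sd.py <<'E'
from h import *
import sys
np.set_printoptions(precision=4,suppress=True)
s=arm.observe(); p=np.array(s['position']);R=np.array(s['ee_rot'])
print(p,s['force'],np.degrees(np.arctan2(R[1,0],R[0,0])))
S=viewer.capture('side');cv2.imwrite('pics/%s.png'%sys.argv[1],S[:,:,::-1])
e=p+R[:,0]*.0862;e[2]=.082;u,v=proj('side',e);u,v=int(u),int(v);print('expected saddle',e,u,v)
m,c,st=mask(S,(0,0,130),(180,60,255),(u-14,v-14,u+14,v+14));print(c,st,bp('side',*c,.082))
E
python3 sd.py side3
```

```text
[0.5343 0.0796 0.043 ] [ 0.4453 -0.7461 -7.6488] 84.86282861218518
expected saddle [0.5421 0.1655 0.082 ] 320 267
[320.0234 269.2573] [313 262  15  16 171] [0.5412 0.172  0.082 ]
```

>>> move_arm(plan=[[0,0,0,0,0,0.001,0.02],[0,0,0,0,0,0,0.02]])

```text
time: 6.0
position: [0.5345, 0.0797, 0.0426]
ee_rot: [[0.089, 0.996, 0.0], [0.996, -0.089, 0.0], [0.0, 0.0, -1.0]]
force: [-2.2, -0.0, -0.0]
width: 0.0254
gripper_force: 61.1
```

>>> move_arm(plan=[[0,0,0,0,0,0.001,0.02],[0,0,0,0,0,0,0.02]])

```text
time: 6.2
position: [0.5346, 0.0797, 0.0426]
ee_rot: [[0.089, 0.996, 0.001], [0.996, -0.089, -0.0], [0.0, 0.001, -1.0]]
force: [-8.1, -0.3, 18.8]
width: 0.0251
gripper_force: 63.7
```

>>> move_arm(plan=[[0,0,0,0.01,0,-0.0008,0.02],[0,0,0,0.016,0,0,0.02],[0,0,0,0.02,0,0,0.02],[0,0,0,0.016,0,0,0.02],[0,0,0,0.01,0,0,0.02]])

```text
time: 6.7
position: [0.5416, 0.1522, 0.0426]
ee_rot: [[0.089, 0.996, 0.002], [0.996, -0.089, -0.001], [-0.001, 0.002, -1.0]]
force: [-0.7, -8.5, 6.1]
width: 0.0253
gripper_force: 61.9
```

```bash
python3 sd.py side4
python3 - <<'E'
from h import *
S=cv2.imread('pics/side4.png');cv2.imwrite('pics/side4c.png',cv2.resize(S[210:380,220:400],None,fx=3.3,fy=3.3,interpolation=3))
T=viewer.capture('top');_,c,s=mask(T,(20,120,90),(35,255,255),(222,224,242,246));print('dot',c,bp('top',*c,.106))
cv2.imwrite('pics/top4.png',T[:,:,::-1])
E
```

```text
[0.5416 0.1522 0.0426] [-0.687  -8.4961  6.1103] 84.88793124781587
expected saddle [0.5493 0.238  0.082 ] 308 287
[299.3462 296.6154] [297 294   5   7  26] [0.5609 0.2703 0.082 ]Traceback (most recent call last):
  File "<stdin>", line 3, in <module>
  File "h.py", line 17, in mask
    n,L,S,C=cv2.connectedComponentsWithStats(z); k=1+np.argmax(S[1:,4]); return (L==k).astype(np.uint8),C[k],S[k]
                                                     ~~~~~~~~~^^^^^^^^^
    return _wrapfunc(a, 'argmax', axis=axis, out=out, **kwds)
    return bound(*args, **kwds)
ValueError: attempt to get argmax of an empty sequence
```

View pics/side4c.png

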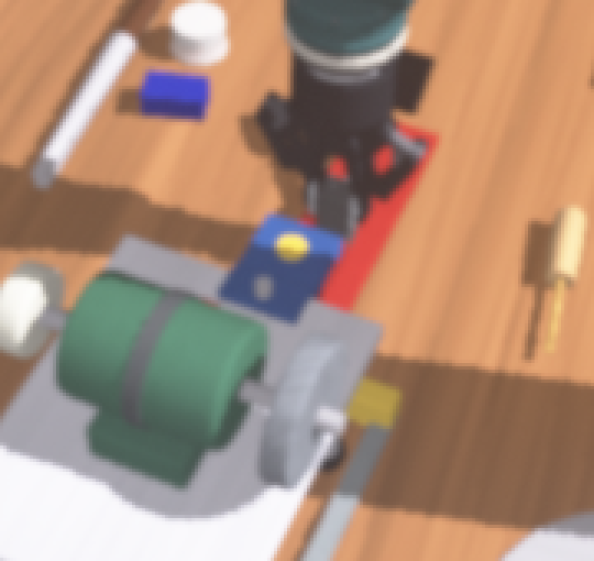

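The crop shows the pad over the jack. The saddle is hidden beneath it and the nose plate is running in under the bed, with nothing touching. I'll push on gently.

>>> move_arm(plan=[[0,0,0,0.002,0,0,0.02],[0,0,0,0.002,0,-0.0002,0.02]])

```text
time: 7.0
position: [0.5417, 0.1551, 0.0426]
ee_rot: [[0.09, 0.996, 0.001], [0.996, -0.09, -0.001], [-0.001, 0.001, -1.0]]
force: [-0.0, -5.7, 1.0]
width: 0.0252
gripper_force: 61.4
```

>>> move_arm(plan=[[0,0,0,0.002,0,0,0.02],[0,0,0,0,0,0,0.02]])

```text
time: 7.2
position: [0.5419, 0.1572, 0.0426]
ee_rot: [[0.09, 0.996, 0.001], [0.996, -0.09, -0.001], [-0.001, 0.001, -1.0]]
force: [-0.2, -5.4, 4.9]
width: 0.0253
gripper_force: 61.8
```

>>> move_arm(plan=[[0,0,0,0.001,0,0,0.02],[0,0,0,0,0,0,0.02]])

```text
time: 7.4
position: [0.542, 0.158, 0.0426]
ee_rot: [[0.09, 0.996, 0.001], [0.996, -0.09, -0.001], [-0.001, 0.001, -1.0]]
force: [-0.0, -6.5, 2.9]
width: 0.0253
gripper_force: 61.8
```

>>> move_arm(plan=[[0,0,0,0.001,0,0,0.02],[0,0,0,0,0,0,0.02]])

```text
time: 7.6
position: [0.5421, 0.1589, 0.0426]
ee_rot: [[0.09, 0.996, 0.001], [0.996, -0.09, -0.001], [-0.001, 0.001, -1.0]]
force: [-0.8, -7.3, 3.5]
width: 0.0253
gripper_force: 61.8
```

>>> move_arm(plan=[[0,0,0,0.001,0,0,0.02],[0,0,0,0,0,0,0.02]])

```text
time: 7.8
position: [0.5422, 0.1599, 0.0426]
ee_rot: [[0.09, 0.996, 0.001], [0.996, -0.09, -0.001], [-0.001, 0.001, -1.0]]
force: [-0.6, -6.2, 3.6]
width: 0.0252
gripper_force: 61.8
```

>>> move_arm(plan=[[0,0,0,0.001,0,0,0.02],[0,0,0,0,0,0,0.02]])

```text
time: 8.0
position: [0.5423, 0.1609, 0.0426]
ee_rot: [[0.09, 0.996, 0.001], [0.996, -0.09, -0.001], [-0.001, 0.001, -1.0]]
force: [-1.3, -6.8, 4.1]
width: 0.025
gripper_force: 61.8
```

>>> move_arm(plan=[[0,0,0,0.001,-0.0004,0,0.02],[0,0,0,0,0,0,0.02]])

```text
time: 8.2
position: [0.5422, 0.161, 0.0426]
ee_rot: [[0.091, 0.996, 0.001], [0.996, -0.091, -0.003], [-0.003, 0.002, -1.0]]
force: [0.9, -14.5, 3.4]
width: 0.0251
gripper_force: 61.7
```

>>> move_arm(plan=[[0,0,0,0.001,-0.0002,0,0.02],[0,0,0,0,0,0,0.02]])

```text
time: 8.4
position: [0.5422, 0.1611, 0.0428]
ee_rot: [[0.091, 0.996, 0.002], [0.996, -0.091, -0.005], [-0.005, 0.002, -1.0]]
force: [1.0, -21.8, 6.5]
width: 0.0248
gripper_force: 62.2
```

>>> move_arm(plan=[[0,0,0,0.001,0,0,0.02],[0,0,0,0,0,0,0.02]])

```text
time: 8.6
position: [0.5422, 0.1611, 0.0429]
ee_rot: [[0.092, 0.996, 0.002], [0.996, -0.092, -0.007], [-0.007, 0.002, -1.0]]
force: [-1.0, -29.0, 10.4]
width: 0.0253
gripper_force: 62.7
```

>>> move_arm(plan=[[0,0,0,-0.0022,0,-0.0003,0.02],[0,0,0,0,0,0,0.02]])

```text
time: 8.8
position: [0.5417, 0.161, 0.0427]
ee_rot: [[0.091, 0.996, 0.001], [0.996, -0.091, -0.002], [-0.002, 0.001, -1.0]]
force: [1.3, -11.2, 0.5]
width: 0.0248
gripper_force: 61.2
```

>>> move_arm(plan=[[0,0,0,0,0,0,0.07],[0,0,0,0,0,0,0.07],[0,0,0,0,0,0,0.07],[0,0,0,0,0,0,0.07]])

```text
time: 9.2
position: [0.5413, 0.1624, 0.0426]
ee_rot: [[0.089, 0.996, 0.0], [0.996, -0.089, 0.0], [0.0, 0.0, -1.0]]
force: [-0.5, -0.3, -0.5]
width: 0.0698
gripper_force: 0.0
```

>>> move_arm(plan=[[0,0,0,0,0,-0.01,0.07],[0,0,0,0,0,-0.02,0.07],[0,0,0,0,0,-0.03,0.07],[0,0,0,0,0,-0.04,0.07],[0,0,0,0,0,-0.03,0.07]])

```text
time: 9.7
position: [0.5415, 0.1623, 0.1756]
ee_rot: [[0.089, 0.996, 0.002], [0.996, -0.089, 0.0], [0.001, 0.002, -1.0]]
force: [0.9, 0.2, -0.5]
width: 0.0703
gripper_force: 0.0
```

```bash
python3 -c "
from h import *
d=np.array([.0898,.996]);g=np.array([.5422,.1611])+.0011*d; P=g-.1113*d; print('grip',g,'saddle',g+.085*d,'paddle top',P)
rows([*P,.12],84.9,5)"
```

```text
grip [0.54229878 0.1621956 ] saddle [0.54993178 0.2468556 ] paddle top [0.53230404 0.0513408 ]
t 9.7 p [0.5415 0.1623 0.1756] yaw 84.87 F [ 0.9  0.2 -0.5] w 0.0703 dist 0.1244
[ 0.02 -0.01 -0.01] [-0.0223  0.0001  0.0111]
[ 0.02 -0.01 -0.01] [-0.0223  0.0001  0.0111]
[ 0.02 -0.01 -0.01] [-0.0223  0.0001  0.0111]
[ 0.02 -0.01 -0.01] [-0.0223  0.0001  0.0111]
[ 0.02 -0.01 -0.01] [-0.0223  0.0001  0.0111]
```

>>> move_arm(plan=[[0,0,0,-0.015,0,0,0.0],[0,0,0,-0.03,0,0.005,0.0],[0,0,0,-0.035,0,0.015,0.0],[0,0,0,-0.02,0,0.015,0.0],[0,0,0,-0.0115,0,0.02,0.0]])

```text
time: 10.2
position: [0.5312, 0.0493, 0.1176]
ee_rot: [[0.091, 0.996, 0.001], [0.996, -0.091, -0.0], [-0.0, 0.001, -1.0]]
force: [0.0, 0.8, -0.0]
width: 0.0002
gripper_force: 0.0
```

>>> move_arm(plan=[[0,0,0,0,0,0,0.0],[0,0,0,0,0,0,0.0],[0,0,0,0,0,0,0.0],[0,0,0,0,0,0,0.0]])

```text
time: 10.6
position: [0.5318, 0.0517, 0.1184]
ee_rot: [[0.089, 0.996, 0.001], [0.996, -0.089, -0.0], [0.0, 0.001, -1.0]]
force: [0.1, -0.5, 0.5]
width: 0.0004
gripper_force: 0.0
```

Run:
```python
from h import *
S=viewer.capture('side');T=viewer.capture('top')
a=cv2.resize(S[190:320,260:400],(400,371),interpolation=3);b=cv2.resize(T[190:290,190:390],(400,200),interpolation=3)
cv2.imwrite('pics/c5.png',np.vstack([a,b])[:,:,::-1])
cv2.imwrite('pics/side5.png',S[:,:,::-1])
d=np.array([.0898,.996]);g=np.array([.5422,.1611])+.0011*d
for n,X in dict(paddle=[*(g-.1113*d),.096],block=[*g,.075],saddle=[*(g+.085*d),.082],dot=[*(g+.085*d),.106]).items(): print(n,np.round(proj('side',X),1),np.round(proj('top',X),1))
for c in('side','top'):
  m,cc,s=mask({'side':S,'top':T}[c],(20,100,80),(35,255,255),(298,276,320,298) if c=='side' else (222,224,242,246));print(c,cc,s)
rows([*(g-.1113*d),.12],84.9,1)
```

```text
paddle [337.4 234.2] [323.8 242.1]
block [320.7 268.3] [271.7 239. ]
saddle [307.  290.5] [231.8 235.1]
dot [307. 284.] [230.2 233.3]
side [308.  284.5] [304 282   9   6  42]
top [230.5 233.5] [226 229  10  10  78]
t 10.7 p [0.5316 0.0516 0.1181] yaw 84.91 F [ 0.2 -0.1  0.1] w -0.0 dist 0.002
[ 0.05 -0.    0.01] [-0.0002  0.0007 -0.0019]
```

View pics/c5.png

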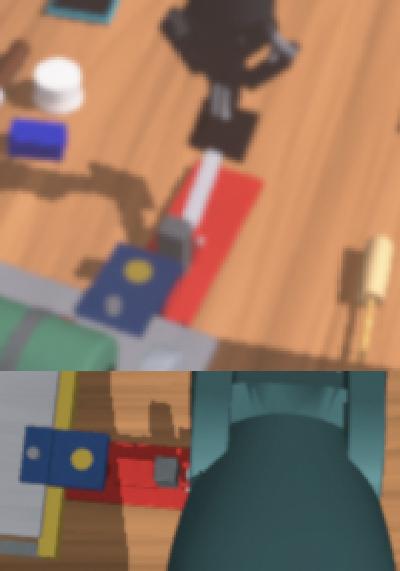

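The side crop shows the shut fingertips directly above the black paddle. The pad's dot lies in line with the jack: the predicted saddle projects within 1–2 px of it. I'll start the trial stroke.

>>> move_arm(plan=[[0,0,0,-0.001,0,0.008,0.0],[0,0,0,-0.002,0,0.008,0.0],[0,0,0,-0.003,0,0.007,0.0],[0,0,0,-0.003,0,0.007,0.0],[0,0,0,-0.003,0,0.007,0.0]])

```text
time: 11.2
position: [0.5302, 0.0387, 0.0802]
ee_rot: [[0.09, 0.996, 0.0], [0.996, -0.09, -0.0], [-0.0, 0.0, -1.0]]
force: [-2.6, -0.2, 9.9]
width: 0.0001
gripper_force: 4.9
```

>>> move_arm(plan=[[0,0,0,-0.003,0,0.007,0.0],[0,0,0,-0.002,0,0.007,0.0],[0,0,0,-0.001,0,0.007,0.0],[0,0,0,-0.001,0,0.007,0.0],[0,0,0,0,0,0.005,0.0]])

```text
time: 11.7
position: [0.5296, 0.031, 0.0473]
ee_rot: [[0.09, 0.996, 0.0], [0.996, -0.09, -0.002], [-0.002, 0.0, -1.0]]
force: [-3.0, -6.4, 11.8]
width: -0.0
gripper_force: 5.7
```

>>> move_arm(plan=[[0,0,0,0,0,0.003,0.0],[0,0,0,0,0,0,0.0]])

```text
time: 11.9
position: [0.5296, 0.031, 0.0443]
ee_rot: [[0.09, 0.996, 0.0], [0.996, -0.09, -0.002], [-0.002, 0.0, -1.0]]
force: [-2.3, -6.7, 11.0]
width: -0.0003
gripper_force: 5.3
```

>>> move_arm(plan=[[0,0,0,0,0,0.0015,0.0],[0,0,0,0,0,0,0.0]])

```text
time: 12.1
position: [0.5297, 0.0309, 0.043]
ee_rot: [[0.09, 0.996, 0.0], [0.996, -0.09, -0.002], [-0.002, 0.0, -1.0]]
force: [-2.3, -8.4, 11.5]
width: -0.0001
gripper_force: 5.4
```

>>> move_arm(plan=[[0,0,0,0,0,0.001,0.0],[0,0,0,0,0,0,0.0]])

```text
time: 12.3
position: [0.5296, 0.0308, 0.0421]
ee_rot: [[0.09, 0.996, 0.0], [0.996, -0.09, -0.002], [-0.002, 0.0, -1.0]]
force: [-2.5, -7.7, 10.6]
width: 0.0002
gripper_force: 5.5
```

>>> move_arm(plan=[[0,0,0,0,0,0.0005,0.0],[0,0,0,0,0,0,0.0]])

```text
time: 12.5
position: [0.5297, 0.0308, 0.0418]
ee_rot: [[0.09, 0.996, 0.0], [0.996, -0.09, -0.003], [-0.003, 0.001, -1.0]]
force: [-3.7, -8.8, 13.7]
width: 0.0003
gripper_force: 7.1
```

>>> move_arm(plan=[[0,0,0,0,0,0.0007,0.0],[0,0,0,0,0,0,0.0]])

```text
time: 12.7
position: [0.5297, 0.0308, 0.0414]
ee_rot: [[0.09, 0.996, 0.001], [0.996, -0.09, -0.003], [-0.003, 0.001, -1.0]]
force: [-5.2, -8.2, 18.8]
width: -0.0001
gripper_force: 10.0
```

Run:
```python
from h import *
S=viewer.capture('side');T=viewer.capture('top')
cv2.imwrite('pics/side6.png',S[:,:,::-1]);cv2.imwrite('pics/top6.png',T[:,:,::-1])
a=cv2.resize(S[190:350,220:400],(450,400),interpolation=3);b=cv2.resize(T[190:290,190:390],(400,200),interpolation=3);b=cv2.copyMakeBorder(b,0,0,0,50,0)
cv2.imwrite('pics/c6.png',np.vstack([a,b])[:,:,::-1])
_,cs,_=mask(S,(20,100,80),(35,255,255),(298,266,322,298));_,ct,_=mask(T,(20,100,80),(35,255,255),(218,222,244,246));print(cs,ct,tri(ct,cs))
```

```text
[307.57142857 277.16326531] [227.5875 231.325 ] (array([0.54908361, 0.24839896, 0.13267022]), np.float64(0.0014948565196037122))
```

View pics/c6.png

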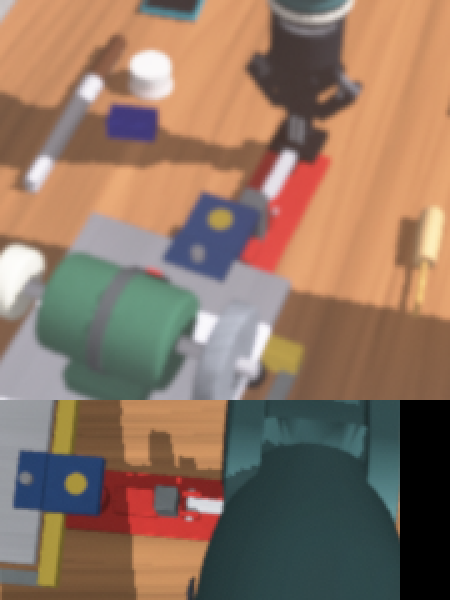

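The bed has risen about 28 mm (27 expected) and the handle is on its stop. I'll press slightly harder, then let it fully back up.

>>> move_arm(plan=[[0,0,0,0,0,0.0005,0.0],[0,0,0,0,0,0,0.0],[0,0,0,0,0,0,0.0],[0,0,0,0,0,-0.003,0.0],[0,0,0,0,0,-0.004,0.0]])

```text
time: 13.3
position: [0.5297, 0.0313, 0.0475]
ee_rot: [[0.09, 0.996, 0.0], [0.996, -0.09, -0.001], [-0.001, 0.0, -1.0]]
force: [-1.7, -4.0, 9.2]
width: -0.0001
gripper_force: 4.8
```

>>> move_arm(plan=[[0,0,0,0,0,-0.005,0.0],[0,0,0,0.001,0,-0.005,0.0],[0,0,0,0.001,0,-0.006,0.0],[0,0,0,0.001,0,-0.006,0.0],[0,0,0,0.002,0,-0.006,0.0]])

```text
time: 13.8
position: [0.5302, 0.0375, 0.0755]
ee_rot: [[0.09, 0.996, 0.0], [0.996, -0.09, 0.001], [0.001, 0.0, -1.0]]
force: [0.7, 5.8, 5.4]
width: 0.0002
gripper_force: 3.8
```

>>> move_arm(plan=[[0,0,0,0.002,0,-0.006,0.0],[0,0,0,0.003,0,-0.006,0.0],[0,0,0,0.003,0,-0.006,0.0],[0,0,0,0.003,0,-0.006,0.0],[0,0,0,0.002,0,-0.006,0.0]])

```text
time: 14.3
position: [0.531, 0.0502, 0.1054]
ee_rot: [[0.09, 0.996, -0.001], [0.996, -0.09, -0.0], [-0.0, -0.001, -1.0]]
force: [0.2, 0.0, -1.1]
width: -0.0
gripper_force: 0.0
```

>>> move_arm(plan=[[0,0,0,0.001,0,-0.008,0.0],[0,0,0,0,0,-0.006,0.0],[0,0,0,0,0,0,0.0],[0,0,0,0,0,0,0.0],[0,0,0,0,0,0,0.0]])

```text
time: 14.8
position: [0.5311, 0.051, 0.1191]
ee_rot: [[0.09, 0.996, -0.0], [0.996, -0.09, -0.0], [-0.0, -0.0, -1.0]]
force: [-0.6, 0.1, -1.0]
width: -0.0
gripper_force: 0.0
```

>>> move_arm(plan=[[0,0,0,0,0,0,0.0],[0,0,0,0,0,0,0.0],[0,0,0,0,0,0,0.0],[0,0,0,0,0,0,0.0],[0,0,0,0,0,0,0.0]])

```text
time: 15.3
position: [0.5314, 0.0511, 0.1194]
ee_rot: [[0.09, 0.996, 0.0], [0.996, -0.09, 0.0], [0.0, 0.0, -1.0]]
force: [0.4, 0.2, -0.1]
width: 0.0001
gripper_force: 0.0
```

Run:
```python
from h import *
S=viewer.capture('side');T=viewer.capture('top')
cv2.imwrite('pics/side7.png',S[:,:,::-1])
a=cv2.resize(S[190:350,220:400],(450,400),interpolation=3);b=cv2.resize(T[190:290,190:390],(400,200),interpolation=3);b=cv2.copyMakeBorder(b,0,0,0,50,0)
cv2.imwrite('pics/c7.png',np.vstack([a,b])[:,:,::-1])
_,cs,_=mask(S,(20,100,80),(35,255,255),(298,266,322,298));_,ct,_=mask(T,(20,100,80),(35,255,255),(218,222,244,246));print(cs,ct,tri(ct,cs))
print(arm.observe()['position'],arm.observe()['force'])
```

```text
[308.  284.5] [230.46835443 233.55696203] (array([0.54868789, 0.24645961, 0.10454158]), np.float64(0.0019760610070225504))
[0.53132846 0.05110322 0.11937671] [ 0.48706889 -1.45561248  0.10616231]
```

View pics/c7.png

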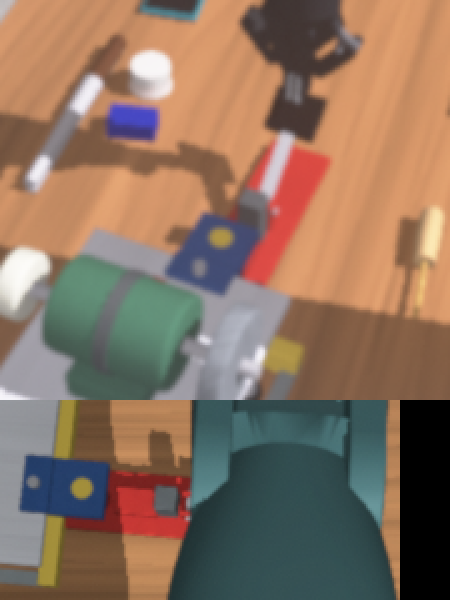

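The bed is down again with the dot back at z≈0.1045, and the handle is fully up. During release there was a brief backward drag, so I'll check whether the jack shifted.

Run:
```python
from h import *
A,B,C=[cv2.imread(f'pics/side{i}.png',0).astype(np.float32) for i in(5,6,7)]
w=cv2.createHanningWindow((24,36),cv2.CV_32F)
for n,(u,v) in dict(block=(312,255),plate=(336,255),ref=(255,230)).items():
    f=lambda I:I[v:v+36,u:u+24].copy()
    print(n,cv2.phaseCorrelate(f(A),f(C),w))
f,p=K('side');print('px per 1mm along d',np.array(proj('side',[.542,.162,.012]))-proj('side',[.5419,.161,.012]))
```

```text
block ((-0.01492943581006223, -0.07665680044025791), 0.8932813152118966)
plate ((-0.01972235625276575, -0.11556219394167044), 0.9166527070381023)
ref ((0.05664641080209165, -0.06189671530538732), 0.9093900891365828)
px per 1mm along d [-0.1536977   0.26952771]
```

The jack moved less than 0.3 mm. Now the second stroke.

>>> move_arm(plan=[[0,0,0,-0.001,0,0.009,0.0],[0,0,0,-0.002,0,0.008,0.0],[0,0,0,-0.003,0,0.007,0.0],[0,0,0,-0.003,0,0.007,0.0],[0,0,0,-0.003,0,0.007,0.0]])

```text
time: 15.9
position: [0.5302, 0.0387, 0.0811]
ee_rot: [[0.09, 0.996, 0.0], [0.996, -0.09, -0.0], [-0.0, 0.0, -1.0]]
force: [-2.8, 0.1, 10.9]
width: -0.0001
gripper_force: 4.9
```

>>> move_arm(plan=[[0,0,0,-0.003,0,0.007,0.0],[0,0,0,-0.002,0,0.007,0.0],[0,0,0,-0.001,0,0.007,0.0],[0,0,0,-0.001,0,0.007,0.0],[0,0,0,0,0,0.005,0.0]])

```text
time: 16.4
position: [0.5296, 0.031, 0.0481]
ee_rot: [[0.09, 0.996, 0.0], [0.996, -0.09, -0.002], [-0.002, 0.0, -1.0]]
force: [-2.0, -5.3, 11.6]
width: -0.0005
gripper_force: 5.6
```

>>> move_arm(plan=[[0,0,0,0,0,0.004,0.0],[0,0,0,0,0,0.0015,0.0],[0,0,0,0,0,0.001,0.0],[0,0,0,0,0,0.0005,0.0],[0,0,0,0,0,0,0.0]])

```text
time: 16.9
position: [0.5297, 0.0308, 0.0417]
ee_rot: [[0.09, 0.996, 0.001], [0.996, -0.09, -0.003], [-0.003, 0.001, -1.0]]
force: [-4.8, -7.5, 16.0]
width: -0.0002
gripper_force: 7.8
```

>>> move_arm(plan=[[0,0,0,0,0,0.0008,0.0],[0,0,0,0,0,0,0.0],[0,0,0,0,0,0,0.0],[0,0,0,0,0,0,0.0],[0,0,0,0,0,0,0.0]])

```text
time: 17.4
position: [0.5298, 0.0308, 0.0413]
ee_rot: [[0.09, 0.996, 0.001], [0.996, -0.09, -0.003], [-0.003, 0.001, -1.0]]
force: [-5.5, -8.2, 21.2]
width: 0.0004
gripper_force: 10.8
```

Run:
```python
from h import *
from workcell import ticket
S=viewer.capture('side');T=viewer.capture('top')
_,cs,_=mask(S,(20,100,80),(35,255,255),(298,266,322,298));_,ct,_=mask(T,(20,100,80),(35,255,255),(218,222,244,246));X,e=tri(ct,cs)
s=arm.observe();print(X,e,s['position'],s['force'])
if X[2]>.130 and 12<s['force'][2]<38 and s['position'][2]<.0425: print(ticket.hand_in())
```

```text
[0.54905428 0.24841761 0.13249446] 0.0016100431048705318 [0.52979726 0.0308144  0.04126728] [-6.8670288  -8.68176838 21.70060763]
the job is handed in; nothing more can be done
None
```

The job is handed in: the jack is against the stop bar with its saddle within about 1 mm of the yellow dot, both strokes were made with the bed settling between them, and the shut fingertips are pressing the handle down on its stop with the bed raised about 28 mm.

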